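# Pin the last jack and lock it with its spring cotter

### The job

The clevis pin of the bench last jack has worked part of the way out of its fork: push it home by its head, with no more than 30 N. Then take the red-handled spring cotter from the wooden block, push its straight leg down through the cross hole in the pin's end until the bow snaps over the pin, and let go. The pin can turn in its fork, so feel for the hole gently, never pressing the leg against the pin with more than 15 N, and leave the things round about where they are.

Things in the scene. Friction and masses are not known exactly. Their poses are not given: they have to be found in the camera images.
- jack: Dark grey cast jack for shoe lasts, bolted down. Origin on the bench under the pivot, z up. Base plate x -50 to 122, y -50 to 50, 12 mm thick; two fork cheeks x -19 to 19, y 8 to 16 and -16 to -8, tops at z 94; a steel arm between them runs to +x, with a spindle at x 98, top at z 119. Its 20 mm steel clevis pin lies along the jack's y, centre line 75 mm up, head on the +y side.
- clevis_pin (a joint): How far the clevis pin stands out of the fork towards the jack's +y, in m; 0 is home (head against the cheek). It starts 14 to 20 mm out, which hides the cross hole inside the cheek. It drags with about 2.5 N.
- pin_head (a point): Centre of the outer face of the clevis pin's round head (30 mm in diameter, 6 mm thick); moves with the pin, axes as the jack's. Push it towards the jack's -y until the head stops on the cheek.
- hole_home (a point): Fixed to the jack, axes as the jack's: centre of the cross hole once the pin is home, on the pin's centre line, 16 mm clear of the cheek; the pin's end is 12 mm further out to -y. The hole, 7 mm wide with edges broken by 1 mm, goes right through, square to the pin.
- pin_crest (a point): Fixed to the jack: top of the pin 10 mm above hole_home. The drilled end turns about its axis (drag about 0.035 N m): the hole may lean up to 43 degrees from upright to the jack's +x or -x, so its mouth may lie up to 7 mm to either side of this point. The lean is not measured. A leg standing a few mm deep in the mouth turns the pin upright when led back over the centre line.
- clip: Spring cotter of 5 mm oiled steel wire with a red handle, 65 g. Origin on the straight leg's axis at the point that sits at the pin's centre when home; z up along the leg to the handle, x towards the bow, y across its flat. The bow is sprung wire beside the leg (x up to 16 mm): belly at z 0, neck at z -11, flared end at z -20 mm. It may lie on either side of the pin.
- leg: The clip's straight leg, 5 mm round, fixed to the handle; origin and axes as the clip's. Squeezed against the pin by the bow, it bears on the hole's walls with up to about 10 N while the neck rides over.
- clip_tip (a point): End of the clip's straight leg, 30 mm below its origin, cut square with a 1 mm chamfer. With the leg in an upright hole the bow's flare meets the pin when the clip's origin is about 23 mm above the pin's centre; it takes about 4 to 7 N of push down to some 14 mm, then the neck is past and the bow draws itself home. Beyond home the bow's upper bend stops it.
- clip_grip (a point): Middle of the clip's red handle (clip x 6.5, z 44 mm). The handle measures 32 mm along the clip's x, 14 mm along y, 28 mm along z (clip z 30 to 58); a wire eye shows 10 mm above it. Grip it across x.
- tool_block: Fixed wooden block 92 x 60 x 64 mm, origin under its middle, z up. The clip stands in a 22 x 8 mm slot in its top (slot along the block's x, 9 mm towards -y), its handle resting on the top face; lift it 60 mm to clear. A pencil stub stands 51 mm above the top at x 26, y 16 mm.
- edge_dye_bottle: brown bottle with black cap, 44 mm in diameter, 97 mm tall; origin under its middle
- thread_spool_red: wooden spool with red thread, 40 mm in diameter, 55 mm tall; origin under its middle
- thread_spool_cream: wooden spool with cream thread, 40 mm in diameter, 55 mm tall; origin under its middle
- heel_stack: brown leather heel block, 77 x 79 x 26 mm; origin under its middle
- tape_roll: roll of masking tape, 61 mm in diameter, 19 mm high; origin under its middle
- eyelet_tin: small open tin of brass eyelets, 50 mm in diameter, 17 mm high; origin under its middle
- eyelet_press: green cast hand press bolted down on the right, base about 150 x 85 mm, its red-knobbed lever up to about 160 mm to the side and 360 mm up; stay clear of it
- bench_vice: small blue bench vice bolted down at the front left, about 130 mm tall; stay clear of it

How it is judged:
By the outcome, as a careful person would: the job done as asked, in the order asked, and still so for the second after the job is handed in, with the robot touching nothing.
It also fails if it takes over 72 s, if anything falls off the work surface, if the arm or the gripper's body presses on something with over 40 N, if the wrist force passes 120 N, or if a joint passes its speed limit or range.

### The arm

A 7-joint arm with a two-finger parallel gripper is mounted at the origin on a cart in front of the work surface, level with it; the furniture and walls round the work are solid. World frame = base frame: x ahead of the robot, y to its left, z up, the work surface at z = 0. Lengths are in m, angles in rad, forces in N, time in s.
With the tool pointing down it reaches from about 0.4 to 0.9 m from the base axis. Payload 5.6 kg.
Tool frame: the origin (TCP) lies midway between the tips of the shut fingers; the grasp point (between the pads) lies 19 mm behind it; z points along the fingers, y is the line along which they close (so a half turn about z gives the same grasp; the last joint's range is limited). The gripper opens to 92 mm and grips with 3 to 60 N. Pads are 20 mm wide; open, the fingers measure 128 mm over their backs; the gripper's body (75 mm by 189 mm) begins 69 mm behind the grasp point.
Start: joints at [1.293, 0.468, -0.012, 1.603, 0.006, 1.071, -0.056], TCP at [0.151, -0.632, 0.215] pointing down, gripper open.
Joint ranges: [-2.53, 2.53], [-0.31, 2.02], [-1.57, 1.55], [0.28, 2.44], [-1.29, 4.43], [0.15, 1.84], [-2.92, 2.92]. Speed limits (rad/s): [2.57, 2.57, 3.14, 3.14, 3.14, 3.14, 3.14].

### API

Orientations are given as a 3x3 rotation matrix whose columns are the frame's x, y, z axes.
In Python, from station import env, effector, solver, viewer, workorder, search_frame, tip_of gives the robot as it stands. Calls block until the motion is done:
- env.reach(position, orientation): joint-space move of the TCP to a pose.
- env.movel(position, frame=None, rate=0.15): straight line of the TCP; frame=None keeps the orientation; rate is the mean speed in m/s.
- env.goto_joints(angles): joint-space move.
- effector.release() and effector.grasp(squeeze=None): open the fingers fully, or close them until they stop; squeeze is the grip in N (None keeps the last).
- env.pause(seconds).
- solver.inverse_kinematics(position, orientation): joint angles nearest the present ones, or None.
- env.sense(): the state.
- viewer.read_camera(name): name is "scene" or "top" or "wrist"; returns (picture, depth): 384x512x3 uint8, red, green, blue; 384x512 float32, m along the optical axis (not along the pixel's ray), 0 where there is no reading.
- viewer.camera_info(name): a dict with "intrinsics" (3x3 intrinsics, pixels), "eye" and "rotation" of the camera in the world; the wrist camera has in their place "T_tool_cam" (4x4, takes a point from camera to tool coordinates, whose origin is the TCP and whose axes are the flange's). Camera axes: x right, y up, looking along -z (the intrinsics and any distortion apply to the point x, -y, -z); pixel columns grow to the right and rows downward; lengths in m; the calibration is good to about 2 mm. A picture is of the moment at which its call begins: read the wrist's pose just before it. camera_info takes no time and is no camera call.
A pose or a line that the arm cannot do raises env.PlanningError and nothing moves.
- workorder.finish_job(): hands the job in; it is judged then, once.
Trained networks look in the newest picture that a camera, given by its name, has taken for a name from the list of things; names that differ only in an ending like _2 or _b are one class to them, and where a whole thing is asked for, a point or a joint stands for the part that bears it (a point fixed in the world has none). Each returns a list of dicts, best first, with "score" (0 to 1); they miss things now and then, are a little off and sometimes report something else, mostly with a low value. They report only what shows in the picture. A call takes as long as a camera call.
- search_frame(camera, name): "at" ([x, y, z] in m, in world coordinates, good to about 4 mm: the middle of the surface that is visible of it).
- tip_of(camera, name): "at" ([x, y, z] in m, in world coordinates, good to about 4 mm: a listed point, or the origin of a listed thing).
The state is a dict: "t": time; "joint_positions": joint angles; "joint_velocities": joint speeds; "tau": joint torques, N m; "ee_pos": TCP position; "tcp_rot": TCP orientation; "wrist_force": force on the tool from outside, world axes, zero at the start; "moment": the same for the moment, N m; "gripper_width": finger opening in m; "grasp_force": force on a finger pad.
Only numpy, scipy, OpenCV 4.12 (cv2) and the standard library are available. Lean on these libraries where they do the work, as an engineer would, in place of code of your own. Each camera call takes 0.05 s, during which the arm holds its last target. There are 200 camera calls.

## Working session

There is one attempt and no reset: what is moved stays moved. The work goes in short steps, each a Python script; the robot and the scene stay as the last script left them, time stands still between calls to the robot, and variables do not carry over. Pictures are saved under pics/ and viewed, at most 10 in all, crops included, and the job is handed in when it is done.

```bash
ls; mkdir -p pics; python3 - <<'E'
from station import *
import cv2,numpy as np
for c in ("scene","top"):
    p,d=viewer.read_camera(c); cv2.imwrite(f"pics/{c}0.png",cv2.resize(p[:,:,::-1],(800,600)))
    i=viewer.camera_info(c); print(c,np.round(i["eye"],3),np.round(i["rotation"],3).tolist(),np.round(i["intrinsics"],1).tolist(), [k for k in i])
    for n in ("jack","pin_head","hole_home","pin_crest","clip","clip_grip","clip_tip","tool_block","edge_dye_bottle","thread_spool_red","thread_spool_cream","heel_stack","tape_roll","eyelet_tin","eyelet_press","bench_vice"):
        r=tip_of(c,n); print(n,[(np.round(q["at"],3).tolist(),round(q["score"],2)) for q in r[:2]])
s=env.sense();print(s)
E
```

```text
pics
scene [-0.183  0.968  0.971] [[-0.788, 0.369, -0.493], [-0.615, -0.442, 0.653], [0.023, 0.817, 0.576]] [[425.6, 0.0, 246.7], [0.0, 425.6, 192.4], [0.0, 0.0, 1.0]] ['intrinsics', 'eye', 'rotation']
jack [([0.49, 0.17, -0.0], 0.97), ([0.484, -0.148, 0.082], 0.58)]
pin_head [([0.496, 0.208, 0.077], 0.59)]
hole_home [([0.488, 0.143, 0.074], 0.61), ([0.489, 0.14, 0.085], 0.24)]
pin_crest [([0.49, 0.136, 0.086], 0.84)]
clip [([0.481, -0.144, 0.034], 0.44)]
clip_grip [([0.488, -0.149, 0.08], 0.56)]
clip_tip []
tool_block [([0.482, -0.136, -0.003], 0.71)]
edge_dye_bottle [([0.731, 0.193, 0.003], 0.78), ([0.482, -0.146, 0.036], 0.67)]
thread_spool_red [([0.74, 0.311, -0.002], 0.6)]
thread_spool_cream [([0.765, 0.256, -0.002], 0.52)]
heel_stack [([0.752, 0.115, 0.0], 0.75)]
tape_roll [([0.731, -0.201, 0.002], 0.54), ([0.74, 0.31, -0.004], 0.35)]
eyelet_tin [([0.45, -0.282, -0.0], 0.69), ([0.727, 0.191, 0.001], 0.61)]
eyelet_press []
bench_vice []
top [ 0.343 -0.016  1.476] [[-0.012, 0.988, -0.156], [-1.0, -0.01, 0.014], [0.013, 0.156, 0.988]] [[452.4, 0.0, 248.5], [0.0, 452.4, 194.4], [0.
[... 1000 characters left out ...]
ay([ 3.55678437e-04, -1.40682872e-03, -1.51260298e-03,  8.36311268e-05,
        1.10696957e-03, -1.16728796e-03,  5.21344678e-04]), 'tau': array([-4.55297777e-04, -5.20403051e+01, -1.25364529e-02, -2.44047564e+01,
       -5.66798123e-02,  1.14056870e-02,  2.22616796e-05]), 'ee_pos': array([ 0.15114702, -0.63219856,  0.21460326]), 'tcp_rot': array([[ 9.72590213e-01,  2.32525861e-01, -4.62263050e-05],
       [ 2.32525859e-01, -9.72590213e-01, -4.92431179e-05],
       [-5.64095503e-05,  3.71445633e-05, -9.99999998e-01]]), 'wrist_force': array([-0.37122174,  0.24250096,  0.1112814 ]), 'moment': array([0.06447083, 0.04020489, 0.00568815]), 'grasp_force': 0.0, 'gripper_width': 0.09192994009317958}
```

View pics/scene0.png

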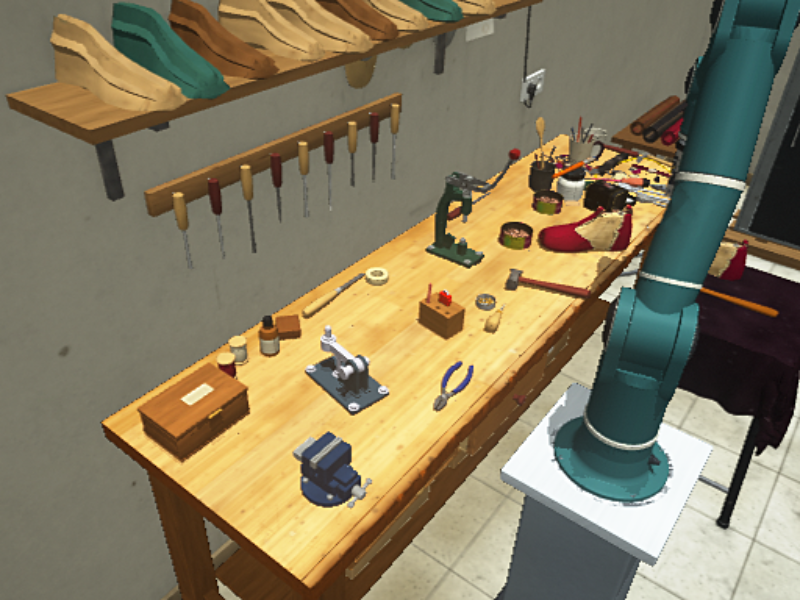

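View pics/top0.png

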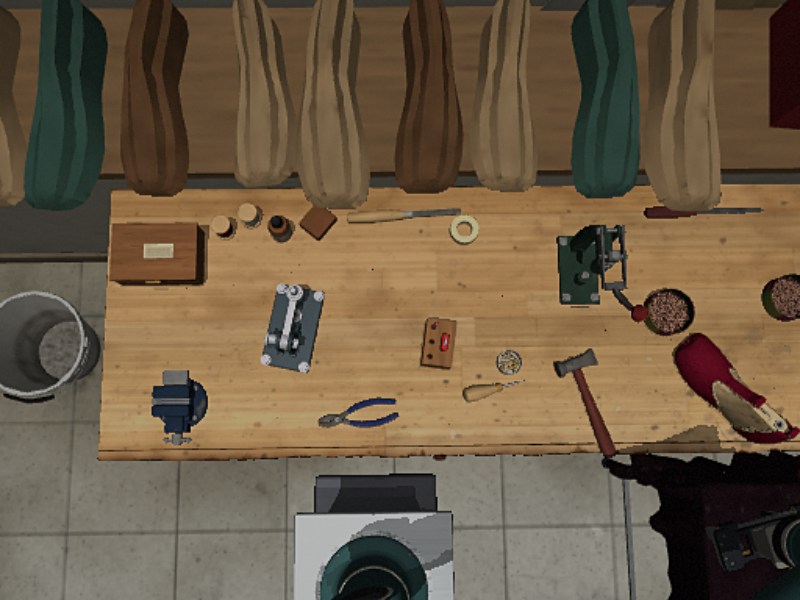

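The scene view shows the jack at (345,370), the block with the red handle at (440,312) and the vice at (330,470). The top view has the jack at (293,325) with its arm along +x, yawed about -10°, and the red handle at (446,342) in the block. Next I'll take close wrist views of both.

```bash
cat > h.py <<'E'
from station import *
import cv2,numpy as np
def R(a):  # tool down, tool y axis at world angle a
    y=np.array([np.cos(a),np.sin(a),0]);z=np.array([0,0,-1.]);return np.stack([np.cross(y,z),y,z],1)
def look(name,things,n=3):
    s=env.sense();T=np.eye(4);T[:3,:3]=s["tcp_rot"];T[:3,3]=s["ee_pos"]
    out={t:[] for t in things}
    for k in range(n):
        p,d=viewer.read_camera("wrist")
        for t in things:
            r=tip_of("wrist",t)
            if r: out[t].append(np.append(r[0]["at"],r[0]["score"]))
    T=T@np.array(viewer.camera_info("wrist")["T_tool_cam"])
    np.savez(f"{name}.npz",p=p,d=d,T=T,K=viewer.camera_info("wrist")["intrinsics"])
    cv2.imwrite(f"pics/{name}.png",cv2.resize(p[:,:,::-1],(768,576)))
    for t in things: print(t,[np.round(v,4).tolist() for v in out[t]])
    return p,d,T
def cloud(name):
    f=np.load(name+".npz");K=f["K"];d=f["d"];v,u=np.mgrid[:d.shape[0],:d.shape[1]]
    P=np.stack([(u-K[0,2])/K[0,0]*d,-(v-K[1,2])/K[1,1]*d,-d],-1)
    return P@f["T"][:3,:3].T+f["T"][:3,3],f["p"],d>0
E
python3 - <<'E'
from h import *
print(np.round(viewer.camera_info("wrist")["T_tool_cam"],3).tolist(),viewer.camera_info("wrist")["intrinsics"])
T=viewer.camera_info("wrist")["T_tool_cam"]
def view(c,a,h):
    r=R(a); # put target in view centre: ray along -cam z hits z=h
    o=r@T[:3,3];dv=-(r@T[:3,:3])[:,2]
    z=0.33;p=np.array([0,0,z])+o;t=(h-p[2])/dv[2];q=p+t*dv
    return np.array([c[0]-q[0],c[1]-q[1],z]),r
for c,h,n,th in(([0.485,-0.14],0.07,"blk",["clip","clip_grip","tool_block"]),([0.49,0.17],0.08,"jk",["jack","pin_head","hole_home","pin_crest"])):
    best=None
    for a in (0,np.pi):
        p,r=view(c,a-0.17,h);q=solver.inverse_kinematics(p,r);print(n,a,p,None if q is None else np.round(q,2))
        if q is not None:
            k=np.abs(q-env.sense()["joint_positions"]).max()
            if best is None or k<best[0]:best=(k,p,r)
    env.reach(best[1],best[2]);print(env.sense()["t"]);look(n,th)
E
```

```text
[[-0.0, 0.968, 0.252, 0.072], [1.0, 0.0, -0.001, -0.0], [-0.001, 0.252, -0.968, -0.17], [0.0, 0.0, 0.0, 1.0]] [[335.13794326   0.         252.92769707]
 [  0.         335.13794326 189.85801427]
 [  0.           0.           1.        ]]
blk 0 [ 0.49176547 -0.1002658   0.33      ] [ 0.7   0.17 -0.63  1.78  0.1   1.23 -0.13]
blk 3.141592653589793 [ 0.47823453 -0.1797342   0.33      ] [-0.84  0.29  1.39  1.85 -0.3   1.25 -2.68]
3.9917
clip [[0.4813, -0.1477, 0.0336, 0.63], [0.4821, -0.1453, 0.0364, 0.71], [0.4856, -0.1487, 0.0378, 0.87]]
clip_grip [[0.4878, -0.1401, 0.0754, 0.85], [0.4823, -0.1419, 0.0766, 0.92]]
tool_block [[0.4842, -0.1385, -0.0013, 0.94], [0.4877, -0.1397, -0.0023, 0.61], [0.4865, -0.1377, -0.0015, 0.96]]
jk 0 [0.49632997 0.20716603 0.33      ] [ 0.25  0.29 -0.86  1.69  0.23  1.26 -0.83]
jk 3.141592653589793 [0.48367003 0.13283397 0.33      ] [ 0.71  0.37 -1.29  1.76  0.37  1.29  2.3 ]
5.7667
jack [[0.4962, 0.1744, 0.0038, 0.65], [0.496, 0.1693, 0.0056, 0.92], [0.4951, 0.1744, 0.0057, 0.74]]
pin_head [[0.4996, 0.2139, 0.0748, 0.89], [0.5004, 0.2131, 0.0737, 0.87], [0.5013, 0.2109, 0.0773, 0.94]]
hole_home [[0.4849, 0.141, 0.07, 0.57], [0.7386, 0.1829, 0.0021, 0.7], [0.4847, 0.1376, 0.0734, 0.61]]
pin_crest [[0.49, 0.1425, 0.0842, 0.68], [0.4917, 0.1393, 0.0853, 0.57], [0.4911, 0.1401, 0.0858, 0.88]]
```

View pics/jk.png

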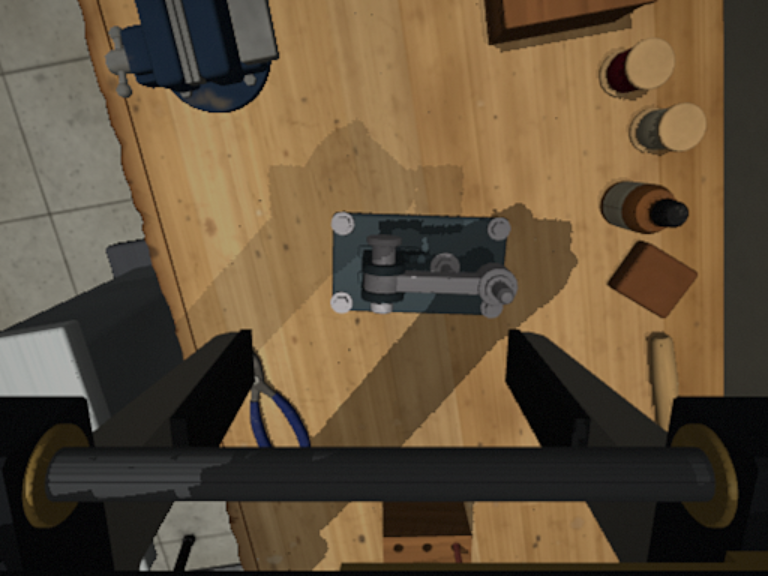

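View pics/blk.png

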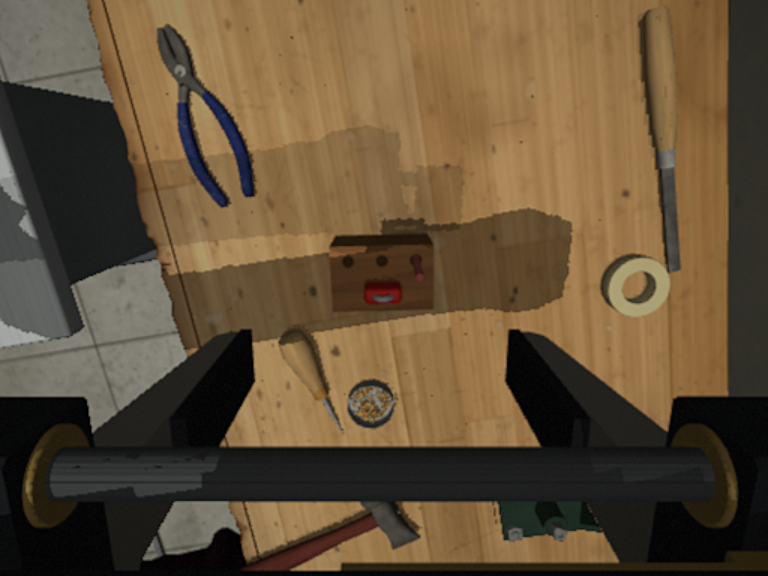

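Jack view: the base plate spans (335–508, 212–318) and the pin head is at (383,242), standing proud on the +y side. Block view: the block spans (332–433, 236–313), with the red handle at (383,293) and the pencil at (418,265). I'll fit exact poses from depth.

```bash
python3 - <<'E'
from h import *
def rect(P):
    r=cv2.minAreaRect((P[:,:2]*1000).astype(np.float32));b=cv2.boxPoints(r);e=b[1]-b[0];f=b[2]-b[1]
    if np.hypot(*f)>np.hypot(*e):e=f
    a=np.degrees(np.arctan2(e[1],e[0]));a=(a+90)%180-90
    return np.round(r[0],1),np.round(r[1],1),round(a,2)
def clean(m):
    m=cv2.morphologyEx(m.astype(np.uint8),cv2.MORPH_OPEN,np.ones((3,3)));n,l,s,_=cv2.connectedComponentsWithStats(m);k=1+np.argmax(s[1:,4]);return l==k
P,p,ok=cloud("jk");X,Y,Z=P[...,0],P[...,1],P[...,2];p=p.astype(int)
near=ok&(abs(X-.52)<.12)&(abs(Y-.165)<.1)
base=near&(Z>.006)&(Z<.09); print("plate+all",rect(P[clean(base)]))
pl=near&(Z>.006)&(Z<.018);print("table z",np.median(Z[near&(abs(Z)<.006)]),"plate z",np.median(Z[pl]))
# bolts seen
top=near&(Z>.062)&(Y>.05)
for lo,hi in((.066,.092),(.085,.1),(.1,.13)):
    m=near&(Z>lo)&(Z<hi);print(lo,hi,m.sum(),rect(P[clean(m)]))
hd=near&(Z>.07)&(Y>.195)&(X<.53);print("head",hd.sum(),P[hd].mean(0),np.percentile(P[hd],[2,98],axis=0).round(4).tolist())
P,p,ok=cloud("blk");X,Y,Z=P[...,0],P[...,1],P[...,2];p=p.astype(int)
n=ok&(abs(X-.485)<.1)&(abs(Y+.14)<.08)
print("blk top",rect(P[clean(n&(Z>.056)&(Z<.072))]),np.median(Z[n&(Z>.056)&(Z<.072)]))
red=n&(p[...,0]>130)&(p[...,1]<60);h=red&(Z>.084);print("red",rect(P[clean(red)]),rect(P[clean(h)]),np.median(Z[h]))
E
```

```text
plate+all (array([529.3, 163.3]), array([101.2, 173.3]), np.float32(-12.01))
table z -8.477681874119458e-06 plate z 0.012064940303559146
0.066 0.092 2094 (array([542.9, 172. ]), array([ 54.2, 133.2]), np.float32(-11.96))
0.085 0.1 1608 (array([566.5, 152.3]), array([33. , 78.9]), np.float32(-2.54))
0.1 0.13 138 (array([589., 152.]), array([11.7, 12.2]), np.float32(-3.79))
head 28034 [0.47367995 0.22946966 0.42144041] [[0.4421, 0.2065, 0.3403], [0.5274, 0.2465, 0.4518]]
blk top (array([ 487.5, -137.3]), array([60.6, 91.8]), np.float32(-8.31)) 0.06387177877259831Traceback (most recent call last):
  File "<stdin>", line 21, in <module>
  File "<stdin>", line 8, in clean
    return _wrapfunc(a, 'argmax', axis=axis, out=out, **kwds)
    return bound(*args, **kwds)
ValueError: attempt to get argmax of an empty sequence
```

```bash
cat >> h.py <<'E'
YAW=np.radians(-12.0);C,S=np.cos(YAW),np.sin(YAW);O=np.array([.4941,.1708,0])
RJ=np.array([[C,-S,0],[S,C,0],[0,0,1]])
def J(x,y,z): return O+RJ@np.array([x,y,z])/1000   # jack mm -> world
def toJ(p): return RJ.T@(np.asarray(p)-O)*1000
def F(n=3):
    f=[]
    for _ in range(n): f.append(env.sense()["wrist_force"]); env.pause(.02)
    return RJ.T@np.mean(f,0)
E
python3 - <<'E'
from h import *
r=R(YAW)
effector.grasp(10)
env.reach(J(0,62,200),r); env.movel(J(0,62,64),rate=.25); env.pause(.1)
f0=F();print("t",env.sense()["t"],f0.round(2))
env.movel(J(0,42,64),rate=.08);print(F()-f0)
y=42
while y>26:
    y-=1 if y<38 else 2
    env.movel(J(0,y,64),rate=.05);f=F(2)-f0
    s=env.sense();print(y,round(s["t"],2),toJ(s["ee_pos"]).round(2),f.round(2))
    if f[1]>9: break
env.movel(J(0,62,64),rate=.2);env.movel(J(0,62,170),rate=.3)
env.reach(J(0,-80,190),r);env.movel(J(0,-80,95),rate=.25);env.pause(.1)
look("hole",["hole_home","pin_crest","pin_head"]);print(env.sense()["t"])
E
```

```text
t 9.2917 [0.52 0.48 0.25]
[-0.25461048 -0.84453538 -0.56498332]
40 10.03 [-0.11 39.87 63.85] [-0.39  0.32 -0.2 ]
38 10.31 [-0.13 38.44 63.95] [-0.7   1.42 -1.23]
36 10.59 [-0.12 36.05 64.01] [-1.31  2.19 -1.23]
35 10.88 [-0.1  34.91 64.01] [-1.47  1.63 -0.78]
34 11.16 [-0.08 33.88 64.02] [-1.29  1.25 -0.05]
33 11.44 [-6.000e-02  3.288e+01  6.400e+01] [-1.54  1.39 -0.47]
32 11.72 [-0.09 32.56 64.04] [-1.92  3.79 -1.84]
31 12.01 [-0.07 32.56 64.12] [-0.79  6.5  -3.17]
30 12.29 [-6.000e-02  3.253e+01  6.417e+01] [-0.95  8.87 -5.44]
29 12.57 [-0.09 32.52 64.23] [-0.09 11.12 -6.61]
hole_home [[0.4863, 0.1404, 0.0718, 0.71], [0.4882, 0.1394, 0.072, 0.65], [0.4865, 0.1392, 0.0758, 0.67]]
pin_crest [[0.4882, 0.1414, 0.0859, 0.71], [0.484, 0.139, 0.0859, 0.69], [0.4871, 0.1395, 0.0837, 0.75]]
pin_head [[0.4987, 0.1962, 0.0746, 0.93], [0.4978, 0.1945, 0.0777, 0.94]]
15.25
```

View pics/hole.png

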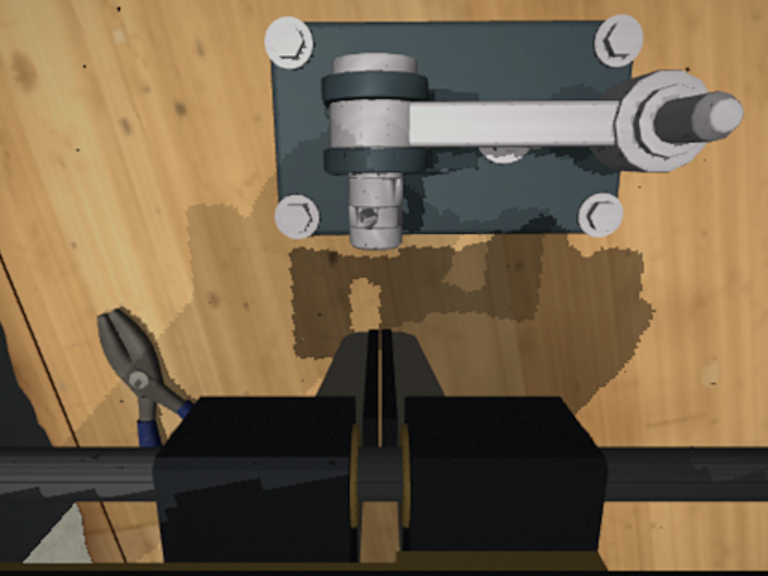

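The pin is home: it met a firm stop at the predicted y. The hole mouth shows at about (369,215), slightly to the -x side of the pin's axis at x≈376. I'll zoom in to measure that.

```bash
python3 - <<'E'
from h import *
f=np.load("hole.npz");p=f["p"];c=p[105:175,215:290]
cv2.imwrite("pics/holez.png",cv2.resize(c[:,:,::-1],(600,560),interpolation=cv2.INTER_CUBIC))
P,_,ok=cloud("hole");
for (u,v) in ((233,143),(250,143),(267,143),(246,143),(250,160),(250,130)): print(u,v,toJ(P[v,u]).round(1))
Q=(P-O)@RJ*1000
pin=ok&(Q[...,1]<-19)&(Q[...,1]>-46)&(abs(Q[...,0])<20)&(Q[...,2]>60)&(Q[...,2]<95)
q=Q[pin];t=(q[:,1]<-37)|(q[:,1]>-27);x=q[t]
A=np.c_[2*x[:,0],2*x[:,2],np.ones(len(x))];s=np.linalg.lstsq(A,x[:,0]**2+x[:,2]**2,rcond=None)[0];print("pin axis x,z,r",s[0],s[1],np.sqrt(s[2]+s[0]**2+s[1]**2),"y end",q[:,1].min())
g=cv2.cvtColor(p,cv2.COLOR_RGB2GRAY);rad=np.hypot(Q[...,0]-s[0],Q[...,2]-s[1])
hl=pin&(rad<8.3)&(abs(Q[...,0]-s[0])<8);print("deep px",hl.sum(),Q[hl].mean(0) if hl.any() else "",np.argwhere(hl).mean(0))
E
```

```text
233 143 [ -9.3 -29.1  79.6]
250 143 [ -0.2 -36.5  14.8]
267 143 [  9.8 -29.3  77.2]
246 143 [ -2.2 -30.   71.7]
250 160 [  0.2 -37.5  86.5]
250 130 [  0.2 -21.4  86. ]
pin axis x,z,r 0.030652993244434917 77.25156066858692 9.108124979088238 y end -41.36951067319299
deep px 217 [ -1.66469116 -31.34420433  80.70468238] [147.359447   246.67281106]
```

View pics/holez.png

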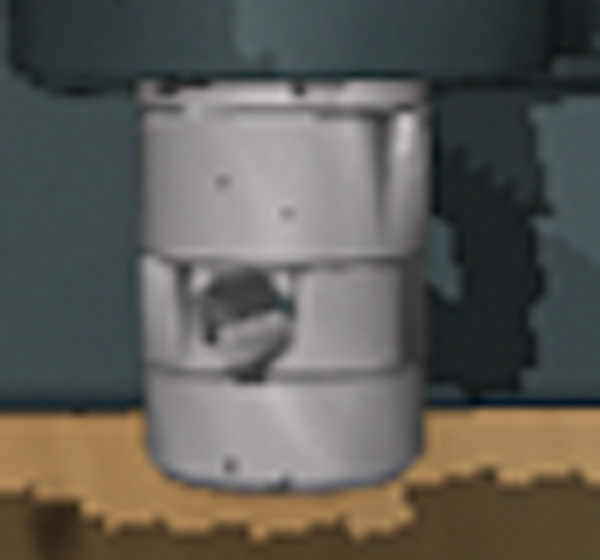

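The hole is centred at crop (242,322) against pin edges at 143 and 427. That puts the mouth about 3 mm towards -x, a lean of about 17°. Next I'll fetch the clip.

```bash
python3 - <<'E'
from h import *
P,p,ok=cloud("blk");hsv=cv2.cvtColor(p,cv2.COLOR_RGB2HSV)
X,Y,Z=P[...,0],P[...,1],P[...,2]
m=ok&(abs(X-.485)<.04)&(Y<-.13)&(Y>-.165)&(Z>.076)&(Z<.1);q=P[m]
red=m&(hsv[...,1]>150)
a=np.radians(-8.3);Rb=np.array([[np.cos(a),-np.sin(a)],[np.sin(a),np.cos(a)]]);B=np.array([.4875,-.1373])
l=(q[:,:2]-B)@Rb*1000;print(len(l),"block-frame handle",np.percentile(l,[1,50,99],axis=0).round(1).tolist(),np.median(q[:,2]))
c=np.percentile(l,[1,99],axis=0).mean(0);c=np.array([c[0],-9.])/1000;w=B+Rb@c;print(c,w)
r=R(a)
env.movel(J(0,-100,170),rate=.4)
effector.release()
env.reach(np.append(w,.16),r);print(env.sense()["t"])
env.movel(np.append(w,.0675),rate=.15);env.pause(.1);f0=env.sense()["wrist_force"]
effector.grasp(40);s=env.sense();print("w",s["gripper_width"],s["grasp_force"],s["wrist_force"]-f0,s["t"],s["ee_pos"])
env.movel(np.append(w,.0675+.085),rate=.2);env.pause(.1)
s=env.sense();print("w",s["gripper_width"],s["grasp_force"],s["t"])
look("held",["clip","clip_tip","clip_grip"])
E
```

```text
302 block-frame handle [[-15.6, -14.6], [0.1, -5.8], [16.5, -1.5]] 0.09076157354478959
[ 0.00047061 -0.009     ] [ 0.48666648 -0.14627367]
17.85
w 0.031608478551941425 39.999924302101135 [ 0.20508946 -0.34108183  1.1377444 ] 19.65 [ 0.48667565 -0.14623311  0.0674852 ]
w 0.031488954485563096 39.99979376792908 20.325
clip [[0.4814, -0.1471, 0.1161, 0.62], [0.4819, -0.1473, 0.1203, 0.77], [0.4837, -0.145, 0.1186, 0.81]]
clip_tip [[0.4826, -0.1444, 0.0878, 0.97], [0.4844, -0.1449, 0.0896, 0.71], [0.4822, -0.1458, 0.0912, 0.87]]
clip_grip [[0.4851, -0.1434, 0.1603, 0.78], [0.4868, -0.1435, 0.1621, 0.86], [0.4869, -0.1417, 0.1625, 0.93]]
```

View pics/held.png

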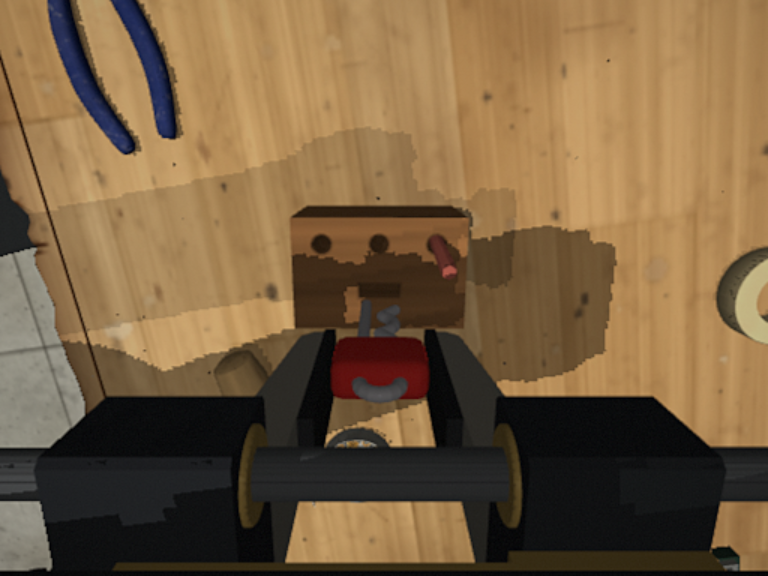

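The held view shows the straight leg on the left, tip at (365,303), and the bow on the right near (388,320). So clip x points along tool +y. I'll measure the leg in the tool frame.

```bash
python3 - <<'E'
from h import *
P,p,ok=cloud("held");s=env.sense();Q=(P-s["ee_pos"])@s["tcp_rot"]*1000
for v in range(197,224,2): print(v,[Q[v,u].round(1).tolist() for u in (240,242,243,244,246)])
m=ok&(abs(Q[...,1])<30)&(abs(Q[...,0])<15)&(Q[...,2]<60)&(Q[...,2]>-30)
leg=m&(Q[...,1]<-1)&(Q[...,1]>-13)&(Q[...,2]>8);q=Q[leg];print(len(q),np.percentile(q,[2,50,98],axis=0).round(1).tolist())
hd=m&(Q[...,2]<0)&(Q[...,2]>-27);print("handle",np.percentile(Q[hd],[1,50,99],axis=0).round(1).tolist())
print("expect tip z",32.5+1+30, s["t"])
E
```

```text
197 [[-3.1, -10.9, 92.8], [-3.0, -9.3, 92.5], [-3.0, -8.5, 92.3], [-3.0, -7.7, 92.5], [-2.9, -6.0, 92.0]]
199 [[-3.7, -10.8, 89.1], [-4.2, -9.2, 90.7], [-3.5, -8.4, 88.3], [-3.9, -7.6, 89.7], [-3.8, -6.0, 89.3]]
201 [[-4.8, -10.7, 87.0], [3.5, -8.1, 59.2], [3.5, -7.4, 58.9], [3.5, -6.7, 59.1], [2.7, -5.3, 61.9]]
203 [[1.9, -9.5, 59.5], [3.6, -7.9, 54.0], [3.5, -7.2, 54.1], [3.9, -6.5, 52.9], [2.5, -5.2, 57.5]]
205 [[2.4, -9.3, 52.9], [3.3, -7.8, 50.1], [3.7, -7.0, 48.7], [3.6, -6.4, 49.1], [2.6, -5.1, 52.4]]
207 [[2.7, -9.0, 47.4], [3.4, -7.6, 45.2], [3.4, -6.9, 45.2], [3.5, -6.3, 44.9], [2.1, -5.0, 49.3]]
209 [[2.9, -8.8, 42.6], [3.5, -7.4, 40.6], [3.5, -6.8, 40.6], [3.7, -6.1, 39.9], [2.0, -4.9, 45.3]]
211 [[3.1, -8.6, 37.6], [3.9, -7.3, 35.3], [3.5, -6.7, 36.5], [3.6, -6.0, 36.1], [2.1, -4.8, 40.6]]
213 [[3.5, -8.4, 32.4], [3.5, -7.2, 32.5], [3.7, -6.5, 31.9], [3.5, -5.9, 32.3], [1.8, -4.8, 37.5]]
215 [[3.2, -8.3, 29.3], [3.3, -7.1, 29.1], [3.3, -6.4, 28.9], [3.2, -5.8, 29.3], [1.7, -4.7, 33.9]]
217 [[3.2, -8.2, 25.5], [3.5, -6.9, 24.7], [3.2, -6.3, 25.5], [3.0, -5.7, 26.1], [1.1, -4.6, 31.7]]
219 [[3.4, -8.0, 21.4], [3.5, -6.8, 21.2], [3.2, -6.2, 21.9], [3.3, -5.6, 21.7], [-43.6, -7.7, 153.7]]
221 [[3.6, -7.8, 17.3], [3.3, -6.7, 18.0], [2.9, -6.1, 19.2], [3.5, -5.5, 17.6], [-45.6, -7.7, 153.2]]
223 [[3.5, -7.7, 14.1], [3.9, -6.5, 13.1], [3.4, -6.0, 14.4], [2.9, -5.4, 15.8], [-48.2, -7.7, 154.5]]
191 [[1.1, -9.4, 14.8], [3.2, -6.7, 32.8], [3.9, -1.4, 59.0]]
handle [[-6.8, -28.3, -26.7], [7.8, -0.5, -20.2], [11.0, 27.7, -0.6]]
expect tip z 63.5 20.925
```

```bash
cat >> h.py <<'E'
LX,LY,LZ=-7.0,1.0,63.0   # tip in tool: jack x (tool y), jack y (tool x), below TCP
def leg(x,y,z,rate=.05): env.movel(J(x-LX,y-LY,z+LZ),rate=rate)
def st(f0,tag=""):
    f=F(2)-f0;s=env.sense();q=toJ(s["ee_pos"])+[LX,LY,-LZ]
    print(tag,round(s["t"],2),"leg",q.round(2),"F",f.round(2));return f,q
E
python3 - <<'E'
from h import *
f=np.load("hole.npz");K=f["K"];T=f["T"]
u,v=245.25,145.25;d=T[:3,:3]@np.array([(u-K[0,2])/K[0,0],-(v-K[1,2])/K[1,1],-1]);e=T[:3,3]
h=e+d*(.0845-e[2])/d[2];h=toJ(h);print("hole mouth",h)
hx,hy=h[0],h[1]
s=env.sense();env.movel(s["ee_pos"]+[0,0,.065],rate=.3)
env.reach(J(hx-LX,hy-LY,205),R(YAW));leg(hx,hy,90,.2);env.pause(.2)
f0=F(5);np.save("f0.npy",f0);print(f0,env.sense()["t"])
z=87
while z>79:
    leg(hx,hy,z);f,q=st(f0,z)
    if f[2]>2.5: break
    z-=1
look("enter",["clip_tip","hole_home"],1)
E
```

```text
hole mouth [ -2.35624058 -29.70939644  84.5       ]
[ 0.21257054  0.51934416 -0.53594403] 23.0917
87 23.38 leg [ -2.42 -29.74  86.96] F [-0.02 -0.34 -0.23]
86 23.66 leg [ -2.42 -29.7   85.93] F [-0.02 -0.47  0.29]
85 23.94 leg [ -2.38 -29.71  84.96] F [ 0.18 -0.17  0.46]
84 24.23 leg [ -2.37 -29.66  84.02] F [-0.2   0.06  0.48]
83 24.51 leg [ -2.24 -29.56  83.28] F [-0.47 -0.89  3.5 ]
clip_tip [[0.4886, 0.1418, 0.0827, 0.64]]
hole_home [[0.4881, 0.1391, 0.0736, 0.79]]
```

View pics/enter.png

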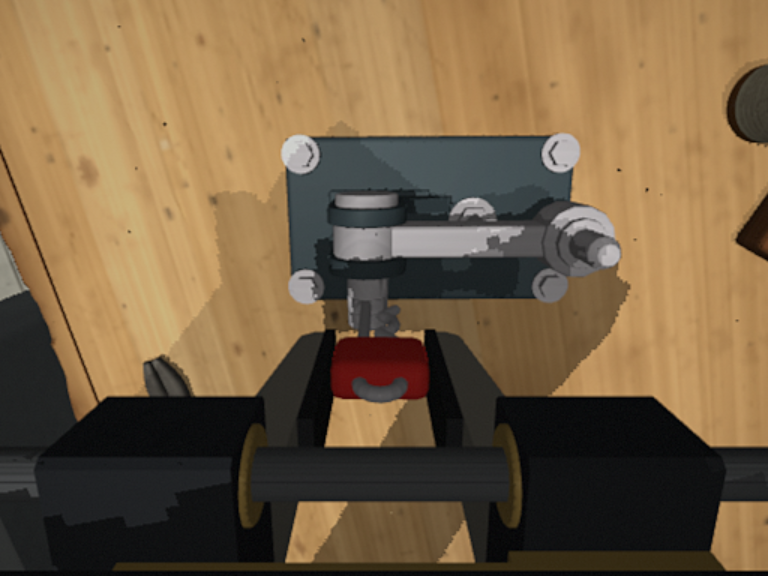

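The enter view shows the leg tip at about (365,303), resting on the pin near the hole, with a light touch of 3.5 N. I'll check the y estimate by refitting the plate in the hole view.

```bash
python3 - <<'E'
from h import *
for n in ("hole","jk"):
    P,p,ok=cloud(n);Q=(P-O)@RJ*1000
    m=ok&(Q[...,2]>5)&(Q[...,2]<18)&(abs(Q[...,1])<60)&(Q[...,0]>-65)&(Q[...,0]<135)
    q=Q[m];print(n,np.percentile(q,[.3,99.7],axis=0).round(1).tolist())
P,p,ok=cloud("hole");Q=(P-O)@RJ*1000
# head, cheek tops y extents
for nm,xr,zr in(("cheektop",(-12,12),(91,97)),("pin/head",(-4,4),(80,90))):
    m=ok&(Q[...,0]>xr[0])&(Q[...,0]<xr[1])&(Q[...,2]>zr[0])&(Q[...,2]<zr[1])&(abs(Q[...,1])<60);y=np.sort(Q[m][:,1]);print(nm,np.histogram(y,bins=np.arange(-46,30,2))[0].tolist(),y.min(),y.max())
E
```

```text
hole [[-50.0, -46.3, 9.3], [120.8, 53.3, 17.5]]
jk [[-50.3, -49.5, 6.7], [121.1, 50.2, 17.8]]
cheektop [0, 0, 0, 0, 0, 0, 0, 0, 0, 0, 0, 0, 0, 0, 0, 0, 84, 175, 176, 227, 91, 103, 104, 101, 106, 124, 103, 107, 158, 214, 197, 205, 79, 39, 50, 2, 0] -12.949486432066175 24.33544211784464
pin/head [0, 0, 22, 53, 47, 54, 58, 23, 24, 35, 48, 53, 59, 61, 62, 57, 16, 0, 0, 0, 16, 0, 0, 0, 0, 0, 0, 0, 11, 0, 0, 0, 7, 7, 4, 9, 0] -41.36951067319299 24.675131137591315
```

In this view the plate reads about 3 mm towards +y compared with the jk view. The true hole is therefore further to -y, which agrees with the Fy sign. I'll probe towards -y gently.

```bash
python3 - <<'E'
from h import *
f0=np.load("f0.npy");hx=-2.6;z=83.2;ok=False
for y in (-30.3,-30.9,-31.5,-32.1,-32.7):
    leg(hx,y,z);f,q=st(f0,("y",y))
    if f[2]>8: break
    while f[2]<1.6 and z>79.5:
        z-=.8;leg(hx,y,z);f,q=st(f0,("z",z))
    if z<=79.5: break
E
```

```text
('y', -30.3) 24.94 leg [ -2.47 -30.2   83.26] F [-0.02  0.31  3.52]
('y', -30.9) 25.23 leg [ -3.01 -31.4   82.74] F [-0.69 -0.65  0.09]
('z', 82.4) 25.51 leg [ -2.91 -31.03  82.16] F [-1.18  0.17 -0.87]
('z', 81.60000000000001) 25.79 leg [ -2.84 -30.91  81.47] F [-1.79 -0.14 -0.57]
('z', 80.80000000000001) 26.07 leg [ -2.77 -30.92  80.71] F [-1.59 -0.62 -0.92]
('z', 80.00000000000001) 26.36 leg [ -2.74 -30.94  79.9 ] F [-2.02 -0.91 -0.85]
('z', 79.20000000000002) 26.64 leg [ -2.69 -30.93  79.13] F [-1.82 -0.6  -0.41]
```

The leg has dropped into the mouth. I'll lead it to the centre line, then descend with side-force relief.

```bash
python3 - <<'E'
from h import *
f0=np.load("f0.npy");y=-30.95;z=79.2
for x in (-1.9,-1.2,-.5,0):
    leg(x,y,z);f,q=st(f0,("x",x))
    if np.hypot(*f[:2])>9: print("stop");break
while z>70:
    z-=1.5;leg(x,y,z);f,q=st(f0,("z",round(z,1)))
    if abs(f[0])>2.5: x+=.3*np.sign(f[0])
    if abs(f[1])>2.5: y+=.3*np.sign(f[1])
    if np.linalg.norm(f)>8: break
E
```

```text
('x', -1.9) 26.93 leg [ -2.37 -30.96  79.05] F [-3.46  0.16 -0.51]
('x', -1.2) 27.21 leg [ -1.7  -30.98  79.  ] F [-4.28 -0.35 -0.91]
('x', -0.5) 27.49 leg [ -1.1  -30.98  78.91] F [-5.16 -0.35 -1.14]
('x', 0) 27.77 leg [ -0.78 -30.99  78.85] F [-5.69 -0.15 -1.54]
('z', 77.7) 28.06 leg [ -0.41 -31.08  77.49] F [-5.64 -0.3  -1.03]
('z', 76.2) 28.34 leg [ -0.4  -31.06  76.12] F [-4.09 -0.42 -1.61]
('z', 74.7) 28.62 leg [ -0.48 -30.96  74.67] F [-4.08 -0.6  -0.97]
('z', 73.2) 28.91 leg [ -0.59 -30.92  73.23] F [-3.41 -0.64 -0.39]
('z', 71.7) 29.19 leg [ -0.74 -30.9   71.79] F [-2.27 -0.12 -0.16]
('z', 70.2) 29.48 leg [ -0.8  -30.93  70.26] F [-0.89 -0.04 -0.47]
('z', 68.7) 29.76 leg [ -0.91 -30.98  68.71] F [-1.2  -0.03  0.11]
```

```bash
python3 - <<'E'
from h import *
f0=np.load("f0.npy");y=-31.0;z=68.7;x=-.9
while z>45.2:
    z-=1.3 if z>50 else .8;leg(x,y,z);f,q=st(f0,("z",round(z,1)))
    if abs(f[0])>2: x+=.25*np.sign(f[0])
    if abs(f[1])>2: y+=.25*np.sign(f[1])
    if np.linalg.norm(f)>10 or (z<50 and f[2]>4): print("stop");break
E
```

```text
('z', 67.4) 30.04 leg [ -0.84 -31.03  67.34] F [-1.7  -0.57 -0.31]
('z', 66.1) 30.32 leg [ -0.79 -30.96  66.09] F [-1.44 -0.36 -0.33]
('z', 64.8) 30.61 leg [ -0.71 -30.86  64.91] F [-0.8   0.03  1.33]
('z', 63.5) 30.89 leg [ -0.57 -30.79  63.66] F [-0.04 -0.73  2.16]
('z', 62.2) 31.18 leg [ -0.58 -30.85  62.28] F [-0.4   0.22  2.37]
('z', 60.9) 31.46 leg [ -0.66 -30.96  60.78] F [0.77 0.34 0.64]
('z', 59.6) 31.74 leg [ -0.68 -31.09  59.47] F [0.93 0.91 0.33]
('z', 58.3) 32.02 leg [ -0.72 -31.09  58.14] F [ 2.34  0.33 -0.47]
('z', 57.0) 32.31 leg [ -0.7  -31.12  56.84] F [ 2.22  0.33 -0.14]
('z', 55.7) 32.59 leg [ -0.64 -31.15  55.35] F [ 1.74  0.68 -2.77]
('z', 54.4) 32.88 leg [ -0.63 -31.17  54.15] F [ 0.94  0.6  -2.55]
('z', 53.1) 33.16 leg [ -0.63 -31.15  52.8 ] F [ 0.93 -0.16 -3.47]
('z', 51.8) 33.44 leg [ -0.6  -31.11  51.63] F [-0.46 -0.71 -3.37]
('z', 50.5) 33.73 leg [ -0.6  -31.01  50.32] F [ 0.04  0.2  -3.96]
('z', 49.2) 34.01 leg [ -0.6  -31.02  49.03] F [ 0.08 -0.15 -4.38]
('z', 48.4) 34.29 leg [ -0.58 -31.02  48.36] F [-0.65 -0.11 -1.99]
('z', 47.6) 34.58 leg [ -0.56 -31.02  47.57] F [-1.18 -0.38 -1.03]
('z', 46.8) 34.86 leg [ -0.57 -30.97  46.79] F [-2.18 -0.25 -0.99]
('z', 46.0) 35.14 leg [ -0.6  -30.97  46.  ] F [-1.68 -0.24 -0.89]
('z', 45.2) 35.42 leg [ -0.59 -31.    45.19] F [-1.84  0.08 -0.68]
('z', 44.4) 35.71 leg [ -0.6  -31.04  44.36] F [-1.68  0.   -0.27]
```

The bow drew itself home and the forces are near zero. I'll release, retreat and inspect.

```bash
python3 - <<'E'
from h import *
effector.release();s=env.sense()
env.movel(s["ee_pos"]+[0,0,.12],rate=.15)
p0=J(0,-80,225);env.movel(p0,rate=.3);env.pause(.2)
look("end",["clip","clip_tip","clip_grip","pin_head"])
P,p,ok=cloud("end");Q=(P-O)@RJ*1000
m=ok&(abs(Q[...,0])<40)&(Q[...,1]<-15)&(Q[...,1]>-50)&(Q[...,2]>96)&(Q[...,2]<160);print("handle",np.percentile(Q[m],[1,50,99],axis=0).round(1).tolist())
s=env.sense();print(s["t"],s["wrist_force"],[np.round(toJ(r["at"]),1) for r in tip_of("wrist","clip")[:1]])
E
```

```text
clip [[0.4908, 0.1386, 0.0724, 0.88], [0.492, 0.1383, 0.0723, 0.71], [0.4927, 0.1368, 0.0741, 0.73]]
clip_tip [[0.4913, 0.1713, 0.0026, 0.36]]
clip_grip [[0.4944, 0.1381, 0.1169, 0.81], [0.4924, 0.1424, 0.1167, 0.93], [0.494, 0.1404, 0.1147, 0.66]]
pin_head [[0.4965, 0.1929, 0.075, 0.97], [0.4961, 0.1917, 0.0759, 0.69], [0.4947, 0.1912, 0.0755, 0.89]]
handle [[-7.9, -35.5, 110.7], [7.6, -28.2, 130.7], [22.9, -22.4, 141.0]]
38.9 [ 0.06009908 -0.65492067  0.23732219] [array([  5.7, -33.5,  74.1])]
```

View pics/end.png

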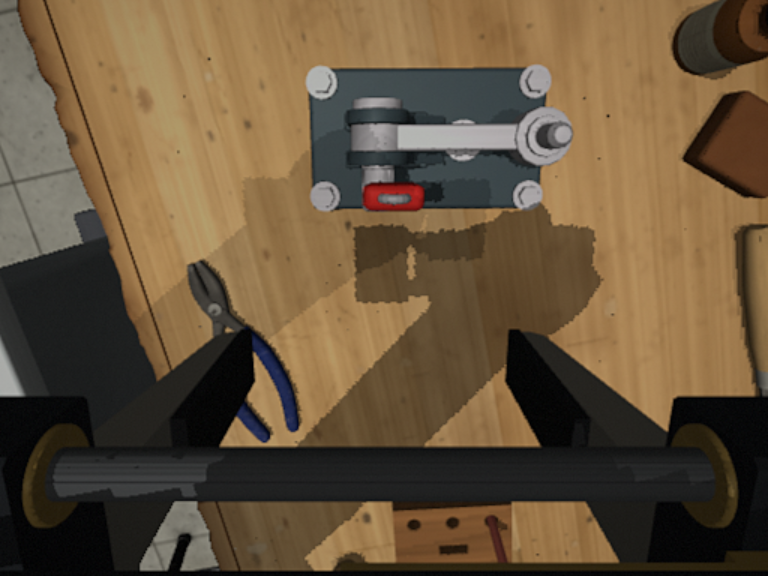

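The end view shows the red handle upright over the pin at (393,197), the head seated against the cheek at (376,103), and nothing else moved.

```bash
python3 -c "
from station import *
print(workorder.finish_job())"
```

```text
the job is handed in; nothing more can be done
None
```

The clevis pin is home (about 11 N at the stop), the spring cotter is through the cross hole with its bow snapped over the pin (measured wrist forces stayed under 7 N), and the clip was released and the job handed in at about 39 s of the 72 s allowed; no verdict came back.

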